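# Move the fly-tying bottles to the rack on the other side, mirrored

### The arm

A 6-joint arm with a two-finger parallel gripper is mounted at the origin on the work surface. World frame = base frame: x ahead of the robot, y to its left, z up, the work surface at z = 0. Lengths are in m, angles in rad, forces in N, time in s.
With the tool pointing down it reaches from about 0.425 to 0.95 m from the base axis. Payload 3.5 kg.
Tool frame: the origin (TCP) lies on the centre line of the jaws, within the pads' length; the fingertips stand 14 mm ahead of it and the grasp point (between the pads) lies 5 mm behind it (tips_ahead is the distance from the TCP to the fingertips, in m); y points along the fingers, z is the direction in which the jaws open and shut, and the axes are right-handed (so a half turn about y gives the same grasp; the last joint's range is limited). The gripper opens to 85 mm and grips with 20 to 120 N. Pads are 22 mm wide; open, the fingers measure 114 mm over their backs; the gripper's body (76 mm by 85 mm) begins 54 mm behind the grasp point. The pads swing forward as they close: fully open they stand 13 mm farther back than shut.
Start: joints at [1.169, 0.286, 1.577, -0, 1.279, -0.15], TCP at [0.168, 0.654, 0.213] pointing down, gripper open.
Joint ranges: [-2.77, 2.77], [-0.9, 2.22], [0.21, 2.48], [-1.53, 4.67], [0.24, 2.81], [-2.84, 2.84]. Speed limits (rad/s): [2.79, 2.79, 3.14, 3.14, 3.14, 3.14].

### API

Orientations are given as a unit quaternion [x, y, z, w].
In Python, from plant import get_state, read_camera, sign_off, tips_ahead gives the robot as it stands.
- The arm moves only by the tool send_rows, never from a script. Its argument "plan" is a list of rows, each a list of 2 entries, a list of its own where there are three numbers: the shift along the tool's x, y, z in units of 12 cm (1.0 is 12 cm), then the turn, a rotation vector about the tool's x, y, z in units of 360 degrees (1.0 is 360 degrees). In form: [[[tx, ty, tz], [rx, ry, rz]], ...]. A call has 1 to 12 rows; each row shifts and turns the commanded pose from where the row before left it, along the tool's axes as they then stand; what a row does not reach is not made up. A row lasts 1/10 s, in which the tool goes at most 50 mm and 8.59 degrees, less where a joint would pass 70% of its speed; a pose out of reach is approached as far as the arm can. A call with a number of a shift or a turn outside -1 to 1 is refused whole. A call with a gripper value outside its range is refused whole. "gripper" is the closure, from 0 (fully open) to 1 (shut), set as the call begins (left out, the last holds). The fingers move at their own pace and stop on an object; "grip_force" is the grip in N (left out, the last holds). Time passes only in rows, so rows that do not move let the fingers close. It gives the time, the measured TCP pose, the force and the opening at its end, in the units of the state.
- get_state(): the state, without advancing time (a new reading comes with each control period).
- read_camera(name): name is "scene" or "top" or "wrist"; returns a dict with "img" (480x640x3 uint8, blue, green, red), "fx", "fy", "cx", "cy" (pixels), "D" ([k1, k2, p1, p2, k3] as OpenCV has them; the pictures are not rectified), "world_from_camera" (4x4, takes a point from camera to world coordinates); the wrist camera has in their place "mount" (4x4, takes a point from camera to tool coordinates, whose origin is the TCP and whose axes are the tool frame's). Camera axes: x right, y down, z forward; pixel columns grow to the right and rows downward; lengths in m; the calibration is good to about 2 mm. A picture is of the moment at which its call begins: read the wrist's pose just before it. There is no depth.
- sign_off(): hands the job in, once; it reports no verdict.
The state is a dict: "time": time; "qpos": joint angles; "dq": joint speeds; "joint_efforts": joint torques, N m; "eef_pos": TCP position; "tcp_rot": TCP orientation; "contact_force": force on the tool from outside, world axes, zero at the start; "wrist_torque": the same for the moment, N m; "opening": opening from 0.0 (shut) to 1.0 (fully open).
Only numpy, scipy, OpenCV 4.12 (cv2) and the standard library are available. Lean on these libraries where they do the work, as an engineer would, in place of code of your own. Each camera call takes 0.05 s, during which the arm holds its last target. There are 200 camera calls.

### The job

The fly tier is changing sides at the bench: move the four bottles, whatever order they stand in now, from the yellow foam seats to the empty wooden rack, one to a compartment and in reverse order. As seen from the robot, the bottle that is leftmost in the old row goes to the rightmost compartment, the second from the left to the second from the right, and so on, so that the bottle nearest the middle of the bench is again nearest the middle. Never let a bottle topple, and leave all four standing upright on the floors of their compartments, released and still.

Things in the scene. Friction and masses are not known exactly. Their poses are not given: they have to be found in the camera images.
- dropper: A slim white plastic dropper bottle with a thin black nozzle cap, 80 mm high; parallel body 30 mm across up to 56 mm, then a 16 mm wide nozzle cap; about 45 g. Loose and upright; origin at the centre of its underside, z axis up its middle. It stands in its foam seat, its underside 10 mm above the seat's underside. Best gripped 45 mm above its underside, fingers closing across the row.
- jar: A squat glass jar with a wide flat black screw cap, 58 mm high, 40 mm across all the way up (the cap from 34 to 58 mm); about 90 g. Loose and upright; origin at the centre of its underside, z axis up its middle. It stands in its foam seat, its underside 10 mm above the seat's underside. Best gripped 45 mm above its underside, fingers closing across the row.
- amber: An amber glass bottle with a pale band and a narrow black cap, 74 mm high; body 36 mm across up to 54 mm, then a 21 mm wide cap; about 75 g. Loose and upright; origin at the centre of its underside, z axis up its middle. It stands in its foam seat, its underside 10 mm above the seat's underside. Best gripped 45 mm above its underside, fingers closing across the row.
- stick: A plain aluminium container with no neck, 66 mm high, 33 mm across all the way up, rounded top edge; about 60 g. Loose and upright; origin at the centre of its underside, z axis up its middle. It stands in its foam seat, its underside 10 mm above the seat's underside. Best gripped 45 mm above its underside, fingers closing across the row.
- seat_dropper: a yellow foam seat, 56 mm square and 20 mm high, fixed on the old base, with a round recess 10 mm deep and 34 mm across in which at the start stands the white dropper bottle. Origin at the centre of its underside; its y axis runs along the row, like the old base's. It does not move.
- seat_jar: a yellow foam seat, 56 mm square and 20 mm high, fixed on the old base, with a round recess 10 mm deep and 44 mm across in which at the start stands the squat jar. Origin at the centre of its underside; its y axis runs along the row, like the old base's. It does not move.
- seat_amber: a yellow foam seat, 56 mm square and 20 mm high, fixed on the old base, with a round recess 10 mm deep and 40 mm across in which at the start stands the amber bottle. Origin at the centre of its underside; its y axis runs along the row, like the old base's. It does not move.
- seat_stick: a yellow foam seat, 56 mm square and 20 mm high, fixed on the old base, with a round recess 10 mm deep and 37 mm across in which at the start stands the aluminium container. Origin at the centre of its underside; its y axis runs along the row, like the old base's. It does not move.
- old_base: The old row: fixed grey strip, 66 (x) by 258 (y) by 8 mm, carrying the four seats, in changing order, at y = -93, -31, +31, +93 mm. Origin at the centre of its underside, 4 mm above the bench; y along the row, to the left seen from the robot; x away from the robot; turned up to 0.45 rad. It lies left or right, the rack on the other side. Bottle undersides are 18 mm above its underside.
- new_rack: The new rack: fixed, light wood, 66 (x) by 258 (y) by 20 mm, empty. Four compartments at x = 0, y = -93, -31, +31, +93 mm, 58 mm square inside, floor 12 mm above the underside, walls 8 mm above the floor. Origin and axes as the old base's: centre of underside; y along the row, to the left. Loose odds and ends up to 32 mm high lie about 90 mm before and behind rack and base.
Mind the look-alikes: they are no part of the job. What is shaped like the stick but pink is not meant.

How it is judged:
By the outcome, as a careful person would: the job done as asked, in the order asked, and still so for the second after the job is handed in, with the robot touching nothing.
It also fails if it takes over 99 s, if anything falls off the work surface, if the arm or the gripper's body presses on something with over 40 N, if the wrist force passes 120 N, or if a joint passes its speed limit or range.

## Working session

There is one attempt and no reset: what is moved stays moved. The work goes in short steps, Python scripts to look and compute and a tool call to move; the robot and the scene stay as the last step left them, time stands still between calls to the robot, and variables do not carry over. Pictures are saved under pics/ and viewed, about 12 in all and at most 16, crops included, and the job is handed in when it is done.

Besides the shell and the picture viewer there is one more tool, called after "Request:" as a command line: name --argument value ..., lists and objects as JSON in quotes. send_rows: Moves the arm, as the interface text tells. Its arguments: {"type":"object","properties":{"plan":{"type":"array"},"gripper":{"type":"number"},"grip_force":{"type":"number"}},"required":["plan"]}

```bash
mkdir -p pics; ls; python3 - <<'E'
from plant import *
import cv2
s=get_state(); print(s, tips_ahead)
for n in("top","scene"):
    c=read_camera(n); cv2.imwrite(f"pics/{n}0.png",c["img"]); print(n,c["fx"],c["fy"],c["cx"],c["cy"],c["D"]);print(c["world_from_camera"])
E
```

```text
pics
{'time': 0.0, 'qpos': array([ 1.16897286e+00,  2.87159662e-01,  1.57819803e+00, -2.40571305e-05,
        1.27861761e+00, -1.50030864e-01]), 'dq': array([-1.64371735e-04, -2.02565885e-04, -1.11578554e-03, -8.56241765e-04,
       -8.54358847e-05, -4.26134297e-05]), 'joint_efforts': array([-3.93592700e-04, -4.05985665e+01, -2.92622173e+01, -1.30803719e-04,
        5.92533019e-03,  3.94201868e-05]), 'eef_pos': array([0.16788436, 0.65305014, 0.21113986]), 'tcp_rot': array([ 0.70232296, -0.08900631,  0.08856298, -0.70069746]), 'contact_force': array([ 0.2669535 , -0.41915077, -0.85824384]), 'wrist_torque': array([-0.00026298, -0.00741156, -0.04419376]), 'opening': 1.0059659852227545} 0.014
top 527.1741216786937 527.1741216786937 315.555133947426 238.70366761529405 [0.03476316 0.         0.         0.         0.        ]
[[-0.04396756 -0.97862186  0.20091319  0.33168523]
 [-0.99903234  0.04329284 -0.00775304 -0.01194265]
 [-0.00111081 -0.20105965 -0.97957837  1.07075725]
 [ 0.          0.          0.          1.        ]]
scene 589.1074848109322 589.1074848109322 315.30372208882636 234.77169448193325 [-0.16714306  0.          0.          0.          0.        ]
[[-0.87751609  0.39803906 -0.26745172  0.9126758 ]
 [ 0.4793565   0.74380318 -0.46580487  0.62372878]
 [ 0.01352291 -0.53695598 -0.84350187  1.23215421]
 [ 0.          0.          0.          1.        ]]
```

View pics/top0.png

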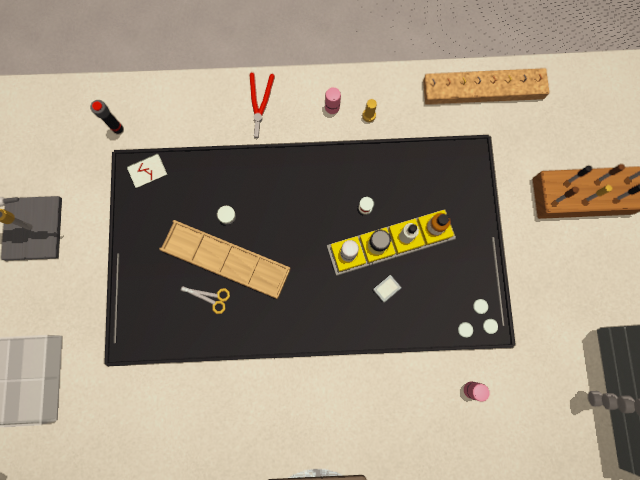

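View pics/scene0.png

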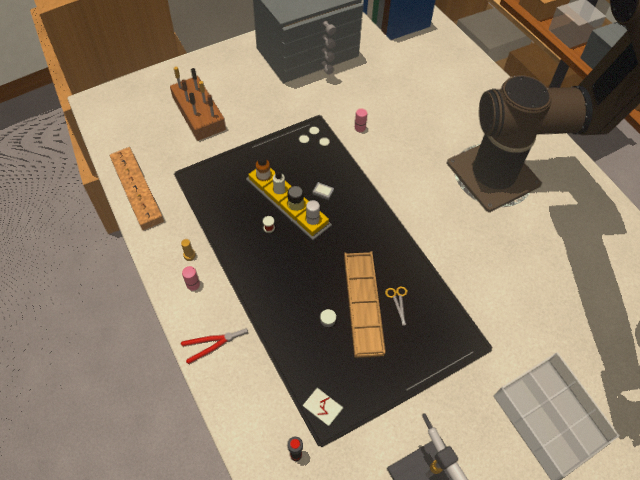

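The top view shows the old row on the right: stick (350,250), jar (380,240), dropper (410,232) and amber (438,224). The wooden rack is on the left, about (162,240) to (285,280). The scene view agrees. So the stick goes to the rightmost compartment, then jar, dropper and amber in turn, with amber leftmost.

```bash
cat > h.py <<'E'
import numpy as np, cv2
from scipy.spatial.transform import Rotation as R
def rays(c,uv,T):
    K=np.array([[c["fx"],0,c["cx"]],[0,c["fy"],c["cy"]],[0,0,1]])
    p=cv2.undistortPoints(np.float64(uv).reshape(-1,1,2),K,np.float64(c["D"])).reshape(-1,2)
    return T[:3,3],np.c_[p,np.ones(len(p))]@T[:3,:3].T
def plane(c,uv,z,T=None):
    o,d=rays(c,uv,c["world_from_camera"] if T is None else T)
    return (o+d*((z-o[2])/d[:,2])[:,None])[:,:2]
def big(m):
    m=cv2.morphologyEx(m,cv2.MORPH_CLOSE,np.ones((5,5)))
    cs,_=cv2.findContours(m,cv2.RETR_EXTERNAL,cv2.CHAIN_APPROX_NONE)
    return sorted(cs,key=cv2.contourArea)
def rect(P):
    (c,(w,h),a)=cv2.minAreaRect(np.float32(P*1000))
    b=cv2.boxPoints((c,(w,h),a)); e=b[1]-b[0]; f=b[2]-b[1]
    L=e if np.hypot(*e)>np.hypot(*f) else f
    th=np.arctan2(-L[0],L[1]); th=(th+np.pi/2)%np.pi-np.pi/2
    return np.round(c,1),np.round((w,h),1),round(th,4)
E
python3 - <<'E'
from plant import *; from h import *
s=get_state(); print(R.from_quat(s["tcp_rot"]).as_matrix().round(3))
for n in("top","scene"):
    c=read_camera(n); hsv=cv2.cvtColor(c["img"],cv2.COLOR_BGR2HSV)
    y=cv2.inRange(hsv,(22,170,90),(34,255,255)); 
    box=np.zeros_like(y)
    if n=="top": box[205:280,320:465]=255
    else: box[155:240,240:335]=255
    k=big(y&box); P=np.vstack([plane(c,q.reshape(-1,2),.032) for q in k if cv2.contourArea(q)>30]); print(n,"yellow",rect(P))
    w=cv2.inRange(hsv,(8,60,90),(24,200,255)); box[:]=0
    if n=="top": box[215:305,150:297]=255
    else: box[245:365,338:388]=255
    k=big(w&box)[-1]; print("rack",cv2.contourArea(k),rect(plane(c,k.reshape(-1,2),.024)))
E
```

```text
[[ 0.968 -0.001  0.249]
 [-0.249 -0.002  0.968]
 [-0.    -1.    -0.002]]
top yellow (array([ 535.3, -173.9]), array([ 58.3, 243.8]), np.float32(0.2555))
rack 4180.5 (array([514.6, 164.5]), array([260.3,  68.6]), np.float32(-0.4345))
scene yellow (array([ 541.2, -171.9]), array([ 65.2, 252.3]), np.float32(0.2567))
rack 3007.0 (array([518.5, 165.8]), array([264.6,  69.2]), np.float32(-0.4355))
```

Both views agree: the yellow row measures 244 x 58 mm against 242 x 56 expected, and the rack 260 x 69 mm against 258 x 66. The old centre is about (0.5365, -0.173) with angle 0.256, and the rack about (0.5165, 0.165) with angle -0.435. Setting out.

Request:
send_rows --plan '[[[0.2, 0, 0], [0, 0, 0]], [[0.4, 0, 0], [0, 0, 0]], [[0.4, 0, 0], [0, 0, 0]], [[0.4, 0, 0], [0, 0, 0]], [[0.4, 0, 0], [0, 0.0238, 0]], [[0, 0, 0], [0, 0.0238, 0]], [[0, 0, 0], [0, 0.0238, 0]], [[0, 0, 0], [0, 0.0238, 0]], [[0, 0, 0], [0, 0.0238, 0]], [[0, 0, 0], [0, 0.0238, 0]], [[0, 0, 0], [0, 0.0238, 0]], [[0, 0, 0], [0, 0, 0]]]' --gripper 0 --grip_force 40

```text
time: 1.4
eef_pos: [0.3772, 0.5998, 0.2121]
tcp_rot: [0.564, -0.427, 0.427, -0.563]
contact_force: [-0.5, 0.4, 0.5]
opening: 1.0
```

```bash
cat >> h.py <<'E'
OLD=(0.5365,-0.1733,0.256); NEW=(0.5165,0.165,-0.435)
def spot(f,y):
    return np.array([f[0]-np.sin(f[2])*y, f[1]+np.cos(f[2])*y])
def delta(s,xy,z,th):
    """shift (units of 12 cm, tool axes of now) and turn about tool y (units of turns)"""
    M=R.from_quat(s["tcp_rot"]).as_matrix()
    d=M.T@(np.r_[xy,z]-s["eef_pos"])/.12
    zz=np.arctan2(M[1,2],M[0,2])
    print("pos",s["eef_pos"].round(4),"t",round(s["time"],2),"open",round(s["opening"],3),"F",s["contact_force"].round(1),"down",M[:,1].round(3))
    print("shift",d.round(3),"turn_y",round(-(th-zz)/2/np.pi,4))
E
python3 -c "
from plant import *; from h import *
for n,f in(('old',OLD),('new',NEW)): print(n,[spot(f,y).round(4) for y in(.093,.031,-.031,-.093)])
delta(get_state(),spot(OLD,.093),.20,OLD[2])"
```

```text
old [array([ 0.513 , -0.0833]), array([ 0.5287, -0.1433]), array([ 0.5443, -0.2033]), array([ 0.56  , -0.2633])]
new [array([0.5557, 0.2493]), array([0.5296, 0.1931]), array([0.5034, 0.1369]), array([0.4773, 0.0807])]
pos [0.3772 0.5998 0.2121] t 1.4 open 1.0 F [-0.5  0.4  0.5] down [-0.001 -0.001 -1.   ]
shift [ 5.787  0.103 -0.442] turn_y 0.0026
```

Request:
send_rows --plan '[[[0.38, 0.01, -0.04], [0, 0.0026, 0]], [[0.4, 0.01, -0.04], [0, 0, 0]], [[0.4, 0.01, -0.04], [0, 0, 0]], [[0.4, 0.01, -0.04], [0, 0, 0]], [[0.4, 0.01, -0.04], [0, 0, 0]], [[0.4, 0.01, -0.04], [0, 0, 0]], [[0.4, 0.01, -0.04], [0, 0, 0]], [[0.4, 0.01, -0.04], [0, 0, 0]], [[0.4, 0.01, -0.04], [0, 0, 0]], [[0.4, 0.01, -0.04], [0, 0, 0]], [[0.4, 0, 0], [0, 0, 0]], [[0.4, 0, 0], [0, 0, 0]]]'

```text
time: 2.6
eef_pos: [0.4768, 0.0311, 0.2008]
tcp_rot: [-0.56, 0.431, -0.431, 0.561]
contact_force: [0.2, 0.1, 0.2]
opening: 1.001
```

Request:
send_rows --plan '[[[0.4, 0, 0], [0, 0, 0]], [[0.3, 0, 0], [0, 0, 0]], [[0.2, 0, 0], [0, 0, 0]], [[0.1, 0, 0], [0, 0, 0]], [[0, 0, 0], [0, 0, 0]], [[0, 0, 0], [0, 0, 0]]]'

```text
time: 3.2
eef_pos: [0.5069, -0.0823, 0.2003]
tcp_rot: [-0.56, 0.432, -0.431, 0.56]
contact_force: [0.8, -0.4, 0.4]
opening: 1.004
```

```bash
python3 - <<'E'
from plant import *; from h import *
s=get_state(); delta(s,spot(OLD,.093),.20,OLD[2])
c=read_camera("wrist"); im=c["img"].copy(); print(c["mount"])
T=np.eye(4);T[:3,:3]=R.from_quat(s["tcp_rot"]).as_matrix();T[:3,3]=s["eef_pos"]
W=T@c["mount"]; print(W.round(3)); K=np.array([[c["fx"],0,c["cx"]],[0,c["fy"],c["cy"]],[0,0,1]])
V=np.linalg.inv(W)
for y,h in((.093,.066),(.031,.058),(-.031,.08)):
    for z,col in((.022+h,(0,0,255)),(.032,(255,0,0))):
        p=cv2.projectPoints(np.r_[spot(OLD,y),z][None],cv2.Rodrigues(V[:3,:3])[0],V[:3,3],K,np.float64(c["D"]))[0].ravel(); print(y,z,p.round(0))
        if abs(p).max()<2000: cv2.drawMarker(im,tuple(int(v) for v in p),col)
cv2.imwrite("pics/w1.png",im)
E
```

```text
pos [ 0.5069 -0.0823  0.2003] t 3.2 open 1.004 F [ 0.8 -0.4  0.4] down [-0.001  0.001 -1.   ]
shift [0.021 0.003 0.047] turn_y 0.0002
[[ 8.88663919e-04  9.61555064e-01  2.74610758e-01 -7.01380225e-02]
 [-5.82835427e-04 -2.74610322e-01  9.61555423e-01 -1.61126527e-01]
 [ 9.99999435e-01 -1.01455249e-03  3.16392071e-04 -9.05169928e-04]
 [ 0.00000000e+00  0.00000000e+00  0.00000000e+00  1.00000000e+00]]
[[ 0.967  0.244  0.07   0.488]
 [ 0.254 -0.93  -0.265 -0.015]
 [ 0.     0.274 -0.962  0.362]
 [ 0.     0.     0.     1.   ]]
0.093 0.088 [329. 236.]
0.093 0.032 [328. 221.]
0.031 0.08 [329. 301.]
0.031 0.032 [328. 281.]
-0.031 0.10200000000000001 [329. 377.]
-0.031 0.032 [327. 335.]
```

View pics/w1.png

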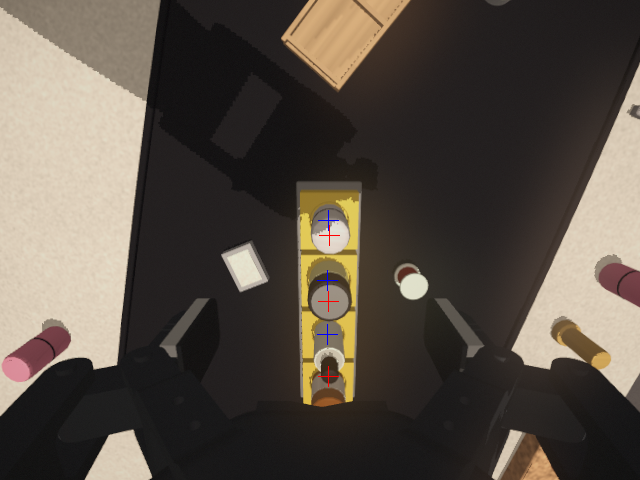

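The wrist view shows the predicted top centres (red) within about 2 px of the real tops: stick (330,236), jar (329,300). So the pose is good. Descending on the stick and gripping.

Request:
send_rows --plan '[[[0.02, 0.05, 0.047], [0, 0, 0]], [[0, 0.2, 0], [0, 0, 0]], [[0, 0.25, 0], [0, 0, 0]], [[0, 0.25, 0], [0, 0, 0]], [[0, 0.2, 0], [0, 0, 0]], [[0, 0.12, 0], [0, 0, 0]], [[0, 0.08, 0], [0, 0, 0]], [[0, 0, 0], [0, 0, 0]], [[0, 0, 0], [0, 0, 0]]]'

```text
time: 4.15
eef_pos: [0.5141, -0.0841, 0.0635]
tcp_rot: [-0.56, 0.431, -0.433, 0.56]
contact_force: [-0.4, 0.9, 0.5]
opening: 0.997
```

Request:
send_rows --plan '[[[0, 0, 0], [0, 0, 0]], [[0, 0, 0], [0, 0, 0]], [[0, 0, 0], [0, 0, 0]], [[0, 0, 0], [0, 0, 0]], [[0, 0, 0], [0, 0, 0]], [[0, 0, 0], [0, 0, 0]], [[0, 0, 0], [0, 0, 0]], [[0, 0, 0], [0, 0, 0]], [[0, 0, 0], [0, 0, 0]], [[0, 0, 0], [0, 0, 0]], [[0, 0, 0], [0, 0, 0]], [[0, 0, 0], [0, 0, 0]]]' --gripper 1 --grip_force 35

```text
time: 5.35
eef_pos: [0.5138, -0.0843, 0.0633]
tcp_rot: [-0.56, 0.432, -0.433, 0.56]
contact_force: [-0.5, -0.3, 5.6]
opening: 0.359
```

Request:
send_rows --plan '[[[0, -0.05, 0], [0, 0, 0]], [[0, -0.08, 0], [0, 0, 0]], [[0, -0.12, 0], [0, 0, 0]], [[0, -0.12, 0], [0, 0, 0]], [[0, -0.12, 0], [0, 0, 0]], [[0, -0.12, 0], [0, 0.01, 0]], [[0, -0.12, 0], [0, 0.02, 0]], [[0, -0.12, 0], [0, 0.02, 0]], [[0, -0.07, 0], [0, 0.02, 0]], [[0, 0, 0], [0, 0.02, 0]], [[0, 0, 0], [0, 0.02, 0]], [[0, 0, 0], [0, 0, 0]]]'

```text
time: 6.55
eef_pos: [0.5135, -0.0841, 0.1742]
tcp_rot: [0.38, -0.596, 0.597, -0.381]
contact_force: [-0.0, -0.2, -0.7]
opening: 0.356
```

```bash
python3 -c "
from plant import *; from h import *
delta(get_state(),spot(NEW,-.093),.175,NEW[2])"
```

```text
pos [ 0.5135 -0.0841  0.1742] t 6.55 open 0.356 F [-0.  -0.2 -0.7] down [ 0.001 -0.001 -1.   ]
shift [-1.118 -0.008 -0.852] turn_y -0.0
```

Request:
send_rows --plan '[[[-0.1, 0, -0.08], [0, 0, 0]], [[-0.2, 0, -0.15], [0, 0, 0]], [[-0.25, 0, -0.19], [0, 0, 0]], [[-0.25, 0, -0.19], [0, 0, 0]], [[-0.2, 0, -0.15], [0, 0, 0]], [[-0.118, 0, -0.092], [0, 0, 0]], [[0, 0, 0], [0, 0, 0]], [[0, 0, 0], [0, 0, 0]], [[0, 0, 0], [0, 0, 0]]]'

```text
time: 7.45
eef_pos: [0.4772, 0.0804, 0.1731]
tcp_rot: [0.38, -0.596, 0.596, -0.38]
contact_force: [-0.0, 0.5, 0.0]
opening: 0.359
```

Request:
send_rows --plan '[[[0, 0.08, 0], [0, 0, 0]], [[0, 0.15, 0], [0, 0, 0]], [[0, 0.18, 0], [0, 0, 0]], [[0, 0.18, 0], [0, 0, 0]], [[0, 0.15, 0], [0, 0, 0]], [[0, 0.1, 0], [0, 0, 0]], [[0, 0.05, 0], [0, 0, 0]], [[0, 0.03, 0], [0, 0, 0]], [[0, 0.02, 0], [0, 0, 0]], [[0, 0, 0], [0, 0, 0]], [[0, 0, 0], [0, 0, 0]]]'

```text
time: 8.55
eef_pos: [0.4777, 0.0807, 0.0608]
tcp_rot: [0.38, -0.596, 0.596, -0.381]
contact_force: [0.3, 0.6, -0.2]
opening: 0.355
```

```bash
python3 - <<'E'
from plant import *; from h import *
s=get_state(); delta(s,spot(NEW,-.093),.0573,NEW[2])
a=read_camera("top")["img"][180:330,140:340]; b=read_camera("scene")["img"][225:375,300:500]
cv2.imwrite("pics/p1.png",cv2.resize(np.hstack([a,b]),(800,300),interpolation=cv2.INTER_CUBIC))
E
```

```text
pos [0.4777 0.0807 0.0608] t 8.55 open 0.355 F [ 0.3  0.6 -0.2] down [ 0.001 -0.    -1.   ]
shift [ 0.002  0.029 -0.003] turn_y -0.0
```

View pics/p1.png

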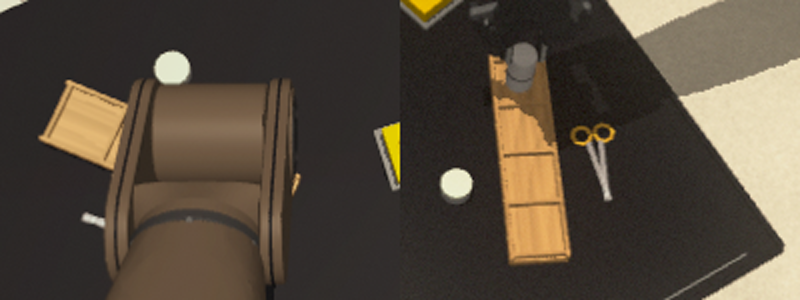

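The scene crop (right half) shows the stick upright over the rightmost compartment at about (520,65). I'll feel my way down the last 3 mm.

Request:
send_rows --plan '[[[0, 0.01, 0], [0, 0, 0]], [[0, 0.01, 0], [0, 0, 0]], [[0, 0.009, 0], [0, 0, 0]], [[0, 0, 0], [0, 0, 0]], [[0, 0, 0], [0, 0, 0]]]'

```text
time: 9.15
eef_pos: [0.4775, 0.0808, 0.0572]
tcp_rot: [0.38, -0.596, 0.596, -0.38]
contact_force: [-1.1, 0.1, 4.3]
opening: 0.359
```

Request:
send_rows --plan '[[[0, 0, 0], [0, 0, 0]], [[0, 0, 0], [0, 0, 0]], [[0, 0, 0], [0, 0, 0]], [[0, 0, 0], [0, 0, 0]], [[0, 0, 0], [0, 0, 0]], [[0, 0, 0], [0, 0, 0]], [[0, 0, 0], [0, 0, 0]], [[0, 0, 0], [0, 0, 0]]]' --gripper 0

```text
time: 9.95
eef_pos: [0.4771, 0.0807, 0.0567]
tcp_rot: [0.38, -0.596, 0.596, -0.38]
contact_force: [-0.5, -0.7, -0.6]
opening: 0.995
```

Request:
send_rows --plan '[[[0, -0.1, 0], [0, 0, 0]], [[0, -0.2, 0], [0, 0, 0]], [[0, -0.25, 0], [0, 0, 0]], [[0, -0.25, 0], [0, 0, 0]], [[0, -0.15, 0], [0, -0.02, 0]], [[0, -0.05, 0], [0, -0.02, 0]], [[0, 0, 0], [0, -0.02, 0]], [[0, 0, 0], [0, -0.02, 0]], [[0, 0, 0], [0, -0.02, 0]], [[0, 0, 0], [0, -0.01, 0]], [[0, 0, 0], [0, 0, 0]]]'

```text
time: 11.05
eef_pos: [0.4773, 0.0807, 0.1776]
tcp_rot: [-0.559, 0.432, -0.432, 0.56]
contact_force: [-0.6, 0.2, -0.3]
opening: 1.002
```

```bash
python3 -c "
from plant import *; from h import *
delta(get_state(),spot(OLD,.031),.175,OLD[2])"
```

```text
pos [0.4773 0.0807 0.1776] t 11.05 open 1.002 F [-0.6  0.2 -0.3] down [ 0.001 -0.    -1.   ]
shift [ 1.914  0.022 -0.058] turn_y -0.0
```

Request:
send_rows --plan '[[[0.15, 0, -0.008], [0, 0, 0]], [[0.3, 0, -0.01], [0, 0, 0]], [[0.38, 0, -0.01], [0, 0, 0]], [[0.38, 0, -0.01], [0, 0, 0]], [[0.35, 0, -0.01], [0, 0, 0]], [[0.22, 0, -0.01], [0, 0, 0]], [[0.134, 0, 0], [0, 0, 0]], [[0, 0, 0], [0, 0, 0]], [[0, 0, 0], [0, 0, 0]], [[0, 0, 0], [0, 0, 0]]]'

```text
time: 12.05
eef_pos: [0.5282, -0.1418, 0.1766]
tcp_rot: [-0.56, 0.432, -0.432, 0.56]
contact_force: [-1.0, 0.1, -0.4]
opening: 0.997
```

```bash
python3 - <<'E'
from plant import *; from h import *
s=get_state(); delta(s,spot(OLD,.031),.0625,OLD[2])
b=read_camera("scene")["img"][140:365,220:420]; a=read_camera("wrist")["img"]
cv2.imwrite("pics/j1.png",np.hstack([cv2.resize(b,(267,300)),cv2.resize(a,(400,300))]))
E
```

```text
pos [ 0.5282 -0.1418  0.1766] t 12.05 open 0.997 F [-1.   0.1 -0.4] down [-0.     0.001 -1.   ]
shift [0.014 0.951 0.001] turn_y 0.0002
```

View pics/j1.png

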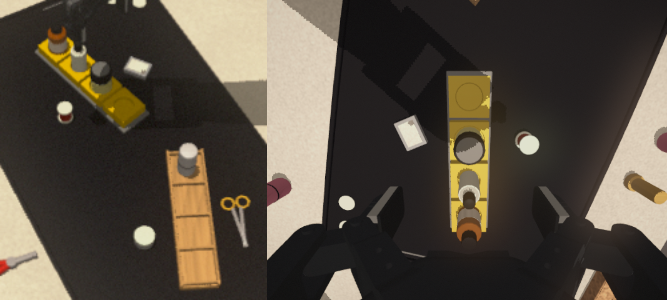

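The stick stands upright in the rightmost compartment (left crop, 188,160), and the jar is centred below the gripper (right crop, 468,148). Picking up the jar.

Request:
send_rows --plan '[[[0.012, 0.08, 0], [0, 0, 0]], [[0, 0.15, 0], [0, 0, 0]], [[0, 0.2, 0], [0, 0, 0]], [[0, 0.2, 0], [0, 0, 0]], [[0, 0.15, 0], [0, 0, 0]], [[0, 0.1, 0], [0, 0, 0]], [[0, 0.07, 0], [0, 0, 0]], [[0, 0, 0], [0, 0, 0]], [[0, 0, 0], [0, 0, 0]]]'

```text
time: 13.05
eef_pos: [0.5294, -0.1448, 0.0632]
tcp_rot: [-0.56, 0.432, -0.432, 0.56]
contact_force: [0.0, 0.1, 1.4]
opening: 1.0
```

Request:
send_rows --plan '[[[0, 0, 0], [0, 0, 0]], [[0, 0, 0], [0, 0, 0]], [[0, 0, 0], [0, 0, 0]], [[0, 0, 0], [0, 0, 0]], [[0, 0, 0], [0, 0, 0]], [[0, 0, 0], [0, 0, 0]], [[0, 0, 0], [0, 0, 0]], [[0, 0, 0], [0, 0, 0]], [[0, 0, 0], [0, 0, 0]], [[0, 0, 0], [0, 0, 0]], [[0, 0, 0], [0, 0, 0]], [[0, 0, 0], [0, 0, 0]]]' --gripper 1 --grip_force 35

```text
time: 14.25
eef_pos: [0.5289, -0.1446, 0.0626]
tcp_rot: [0.56, -0.432, 0.432, -0.56]
contact_force: [-0.3, 0.2, -0.3]
opening: 0.002
```

Request:
send_rows --plan '[[[0, -0.05, 0], [0, 0, 0]], [[0, -0.08, 0], [0, 0, 0]], [[0, -0.12, 0], [0, 0, 0]], [[0, -0.12, 0], [0, 0, 0]], [[0, -0.12, 0], [0, 0, 0]], [[0, -0.12, 0], [0, 0.01, 0]], [[0, -0.12, 0], [0, 0.02, 0]], [[0, -0.12, 0], [0, 0.02, 0]], [[0, -0.1, 0], [0, 0.02, 0]], [[0, 0, 0], [0, 0.02, 0]], [[0, 0, 0], [0, 0.02, 0]], [[0, 0, 0], [0, 0, 0]]]'

```text
time: 15.45
eef_pos: [0.5292, -0.1448, 0.1781]
tcp_rot: [0.38, -0.596, 0.597, -0.381]
contact_force: [-0.2, 1.0, -0.3]
opening: -0.003
```

```bash
python3 -c "
from plant import *; from h import *
delta(get_state(),spot(NEW,-.031),.175,NEW[2])"
```

```text
pos [ 0.5292 -0.1448  0.1781] t 15.45 open -0.003 F [-0.2  1.  -0.3] down [ 0.002 -0.001 -1.   ]
shift [-2.038  0.024 -1.184] turn_y -0.0
```

The jaws shut on nothing, so the jar was missed. I'll look before doing anything else.

```bash
python3 - <<'E'
from plant import *; from h import *
b=read_camera("scene")["img"][140:290,220:380]; a=read_camera("wrist")["img"]
cv2.imwrite("pics/j2.png",np.hstack([cv2.resize(b,(400,375)),cv2.resize(a,(400,375))]))
E
```

```text
(no output)
```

View pics/j2.png

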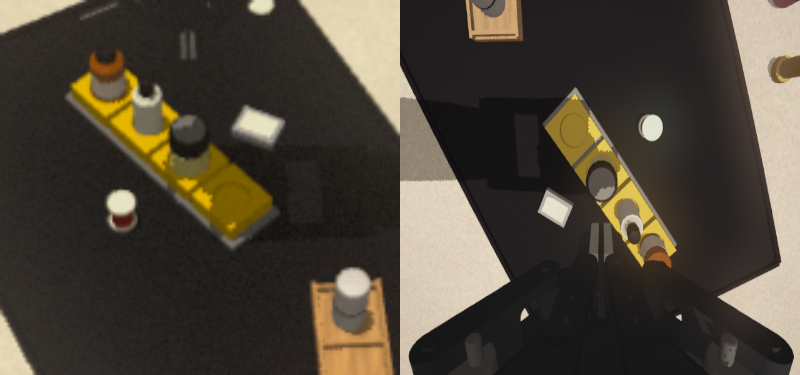

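The jar still stands upright in its seat, cap at about (602,181) in the right half and (188,130) in the left. Nothing toppled, and the jaws are empty. I'll measure the jar from two views and ray-intersect to check its height.

```bash
python3 - <<'E'
from plant import *; from h import *
s=get_state(); T=np.eye(4);T[:3,:3]=R.from_quat(s["tcp_rot"]).as_matrix();T[:3,3]=s["eef_pos"]
w=read_camera("wrist"); sc=read_camera("scene"); W=T@w["mount"]; print(spot(OLD,.031))
wi=w["img"][170:300,270:380]; si=sc["img"][165:225,270:320]
cv2.imwrite("pics/j3.png",np.hstack([cv2.resize(wi,(338,400),interpolation=2),cv2.resize(si,(333,400),interpolation=2)]))
for z in(.04,.06,.08,.10): print(z,plane(w,[[323,232]],z,W).round(4),plane(sc,[[295,191]],z).round(4))
E
```

```text
[ 0.5286504  -0.14331027]
0.04 [[ 0.5267 -0.151 ]] [[ 0.5171 -0.1735]]
0.06 [[ 0.5287 -0.1463]] [[ 0.5237 -0.1601]]
0.08 [[ 0.5308 -0.1417]] [[ 0.5304 -0.1467]]
0.1 [[ 0.5328 -0.137 ]] [[ 0.537  -0.1334]]
```

View pics/j3.png

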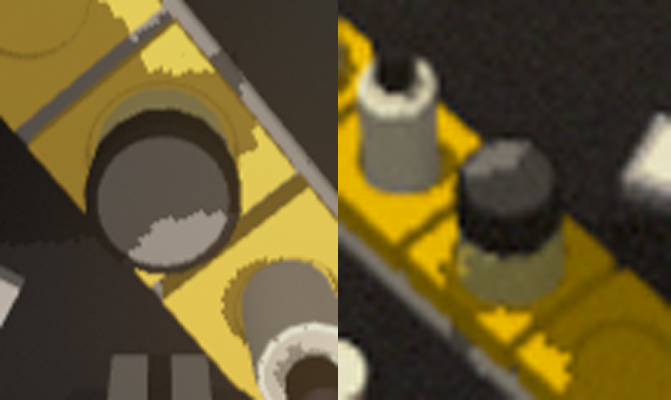

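The jar is properly seated at about (0.530, -0.143), and the two rays meet near z = 0.08 as they should. I'll retry, centring on that point and closing in stages while watching the opening.

Request:
send_rows --plan '[[[0, 0, 0], [0, -0.02, 0]], [[0, 0, 0], [0, -0.02, 0]], [[0, 0, 0], [0, -0.02, 0]], [[0, 0, 0], [0, -0.02, 0]], [[0, 0, 0], [0, -0.02, 0]], [[0, 0, 0], [0, -0.01, 0]], [[0, 0, 0], [0, 0, 0]], [[0, 0, 0], [0, 0, 0]], [[0, 0, 0], [0, 0, 0]]]' --gripper 0

```text
time: 16.55
eef_pos: [0.5289, -0.1446, 0.1767]
tcp_rot: [0.56, -0.432, 0.432, -0.56]
contact_force: [0.2, 0.3, 0.3]
opening: 1.0
```

```bash
python3 - <<'E'
from plant import *; from h import *
s=get_state(); delta(s,[.5298,-.1428],.062,OLD[2])
T=np.eye(4);T[:3,:3]=R.from_quat(s["tcp_rot"]).as_matrix();T[:3,3]=s["eef_pos"]
w=read_camera("wrist"); W=T@w["mount"]; cv2.imwrite("pics/j4.png",w["img"])
E
```

```text
pos [ 0.5289 -0.1446  0.1767] t 16.55 open 1.0 F [0.2 0.3 0.3] down [-0.  0. -1.]
shift [-0.013  0.955  0.011] turn_y -0.0001
```

View pics/j4.png

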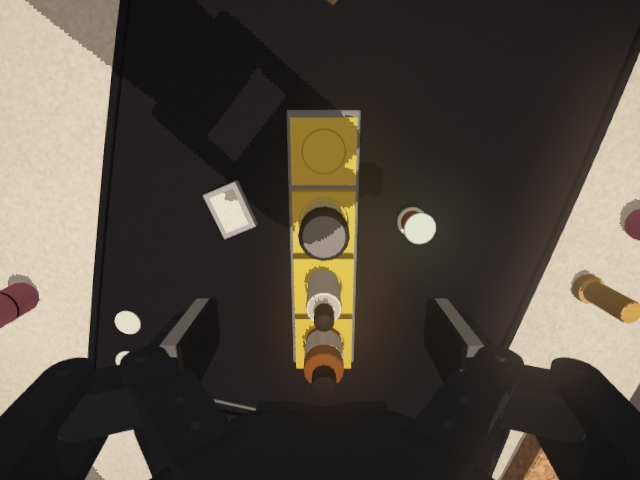

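The jar is centred between the fingers at (323,232), and the row is straight. Descending and closing to half first.

Request:
send_rows --plan '[[[-0.013, 0.08, 0.008], [0, 0, 0]], [[0, 0.15, 0], [0, 0, 0]], [[0, 0.2, 0], [0, 0, 0]], [[0, 0.2, 0], [0, 0, 0]], [[0, 0.15, 0], [0, 0, 0]], [[0, 0.1, 0], [0, 0, 0]], [[0, 0.075, 0], [0, 0, 0]], [[0, 0, 0], [0, 0, 0]], [[0, 0, 0], [0, 0, 0]]]'

```text
time: 17.5
eef_pos: [0.5299, -0.1431, 0.0626]
tcp_rot: [-0.56, 0.432, -0.432, 0.56]
contact_force: [-0.4, 0.7, 0.7]
opening: 0.998
```

Request:
send_rows --plan '[[[0, 0, 0], [0, 0, 0]], [[0, 0, 0], [0, 0, 0]], [[0, 0, 0], [0, 0, 0]], [[0, 0, 0], [0, 0, 0]], [[0, 0, 0], [0, 0, 0]], [[0, 0, 0], [0, 0, 0]]]' --gripper 0.5 --grip_force 25

```text
time: 18.1
eef_pos: [0.5294, -0.1429, 0.0621]
tcp_rot: [-0.56, 0.432, -0.432, 0.56]
contact_force: [0.5, -0.3, 0.3]
opening: 0.502
```

Request:
send_rows --plan '[[[0, 0, 0], [0, 0, 0]], [[0, 0, 0], [0, 0, 0]], [[0, 0, 0], [0, 0, 0]]]' --gripper 0.65

```text
time: 18.4
eef_pos: [0.5294, -0.1429, 0.062]
tcp_rot: [0.56, -0.432, 0.432, -0.56]
contact_force: [-0.4, -0.0, -0.6]
opening: 0.353
```

```bash
python3 - <<'E'
from plant import *; from h import *
a=read_camera("wrist")["img"]; b=read_camera("scene")["img"][130:230,230:350]
cv2.imwrite("pics/j5.png",np.hstack([cv2.resize(a[200:480,160:490],(400,340)),cv2.resize(b,(400,340))]))
E
```

```text
(no output)
```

View pics/j5.png

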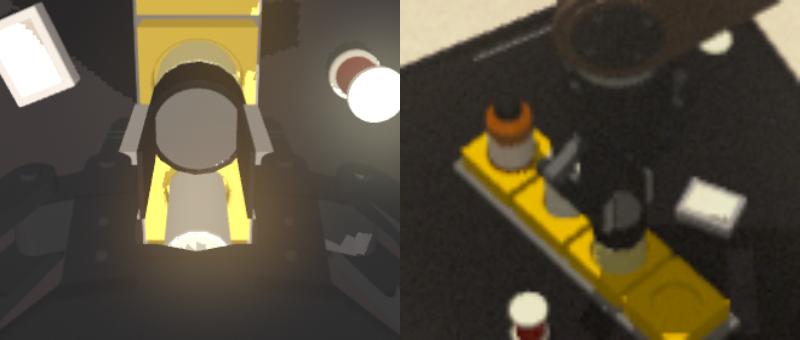

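The pads (left crop, near x 150 and 245) sit either side of the cap, yet the opening passed below 40 mm with no resistance. So the cap gives no hold. The glass body reaches only 34 mm, so I'll open, go lower (tips stay above the foam top at z = 0.032) and close on the glass.

Request:
send_rows --plan '[[[0, 0, 0], [0, 0, 0]], [[0, 0, 0], [0, 0, 0]], [[0, 0, 0], [0, 0, 0]], [[0, 0, 0], [0, 0, 0]], [[0, 0.03, 0], [0, 0, 0]], [[0, 0.04, 0], [0, 0, 0]], [[0, 0.03, 0], [0, 0, 0]], [[0, 0.01, 0], [0, 0, 0]], [[0, 0, 0], [0, 0, 0]]]' --gripper 0.2

```text
time: 19.4
eef_pos: [0.5291, -0.1428, 0.0483]
tcp_rot: [0.56, -0.432, 0.432, -0.56]
contact_force: [0.3, -0.3, -0.4]
opening: 0.796
```

Request:
send_rows --plan '[[[0, 0, 0], [0, 0, 0]], [[0, 0, 0], [0, 0, 0]], [[0, 0, 0], [0, 0, 0]], [[0, 0, 0], [0, 0, 0]], [[0, 0, 0], [0, 0, 0]], [[0, 0, 0], [0, 0, 0]]]' --gripper 0.65 --grip_force 25

```text
time: 20.0
eef_pos: [0.5297, -0.143, 0.0492]
tcp_rot: [-0.56, 0.432, -0.432, 0.56]
contact_force: [0.9, -0.1, 1.9]
opening: 0.457
```

Contact: the jaws stop at 0.457 (39 mm) on the glass. Firming the grip and lifting.

Request:
send_rows --plan '[[[0, 0, 0], [0, 0, 0]], [[0, 0, 0], [0, 0, 0]], [[0, 0, 0], [0, 0, 0]], [[0, 0, 0], [0, 0, 0]]]' --gripper 1 --grip_force 40

```text
time: 20.4
eef_pos: [0.5298, -0.1431, 0.0493]
tcp_rot: [-0.56, 0.432, -0.432, 0.56]
contact_force: [0.8, -0.1, 4.9]
opening: 0.443
```

Request:
send_rows --plan '[[[0, -0.05, 0], [0, 0, 0]], [[0, -0.08, 0], [0, 0, 0]], [[0, -0.12, 0], [0, 0, 0]], [[0, -0.12, 0], [0, 0, 0]], [[0, -0.12, 0], [0, 0, 0]], [[0, -0.12, 0], [0, 0.01, 0]], [[0, -0.12, 0], [0, 0.02, 0]], [[0, -0.12, 0], [0, 0.02, 0]], [[0, -0.12, 0], [0, 0.02, 0]], [[0, 0, 0], [0, 0.02, 0]], [[0, 0, 0], [0, 0.02, 0]], [[0, 0, 0], [0, 0, 0]]]'

```text
time: 21.6
eef_pos: [0.5296, -0.143, 0.1666]
tcp_rot: [0.38, -0.596, 0.597, -0.381]
contact_force: [0.5, 0.6, -1.2]
opening: 0.447
```

```bash
python3 -c "
from plant import *; from h import *
delta(get_state(),spot(NEW,-.031),.162,NEW[2])"
```

```text
pos [ 0.5296 -0.143   0.1666] t 21.6 open 0.447 F [ 0.5  0.6 -1.2] down [ 0.001 -0.001 -1.   ]
shift [-2.023  0.036 -1.181] turn_y -0.0
```

Request:
send_rows --plan '[[[-0.12, 0, -0.07], [0, 0, 0]], [[-0.25, 0, -0.146], [0, 0, 0]], [[-0.32, 0, -0.187], [0, 0, 0]], [[-0.34, 0, -0.198], [0, 0, 0]], [[-0.34, 0, -0.198], [0, 0, 0]], [[-0.3, 0, -0.175], [0, 0, 0]], [[-0.22, 0, -0.128], [0, 0, 0]], [[-0.133, 0, -0.079], [0, 0, 0]], [[0, 0, 0], [0, 0, 0]], [[0, 0, 0], [0, 0, 0]], [[0, 0, 0], [0, 0, 0]]]'

```text
time: 22.7
eef_pos: [0.5032, 0.1365, 0.1653]
tcp_rot: [0.38, -0.596, 0.596, -0.38]
contact_force: [1.0, -0.7, -0.5]
opening: 0.445
```

Request:
send_rows --plan '[[[0, 0.08, 0], [0, 0, 0]], [[0, 0.15, 0], [0, 0, 0]], [[0, 0.18, 0], [0, 0, 0]], [[0, 0.18, 0], [0, 0, 0]], [[0, 0.15, 0], [0, 0, 0]], [[0, 0.1, 0], [0, 0, 0]], [[0, 0.06, 0], [0, 0, 0]], [[0, 0.06, 0], [0, 0, 0]], [[0, 0.02, 0], [0, 0, 0]], [[0, 0, 0], [0, 0, 0]], [[0, 0, 0], [0, 0, 0]]]'

```text
time: 23.8
eef_pos: [0.5038, 0.1371, 0.0483]
tcp_rot: [0.38, -0.596, 0.596, -0.381]
contact_force: [0.2, 0.1, -0.8]
opening: 0.446
```

```bash
python3 - <<'E'
from plant import *; from h import *
s=get_state(); delta(s,spot(NEW,-.031),.043,NEW[2])
b=read_camera("scene")["img"][235:365,310:430]
cv2.imwrite("pics/p2.png",cv2.resize(b,(480,520),interpolation=2))
E
```

```text
pos [0.5038 0.1371 0.0483] t 23.8 open 0.446 F [ 0.2  0.1 -0.8] down [ 0.001  0.    -1.   ]
shift [ 0.003  0.044 -0.003] turn_y -0.0
```

View pics/p2.png

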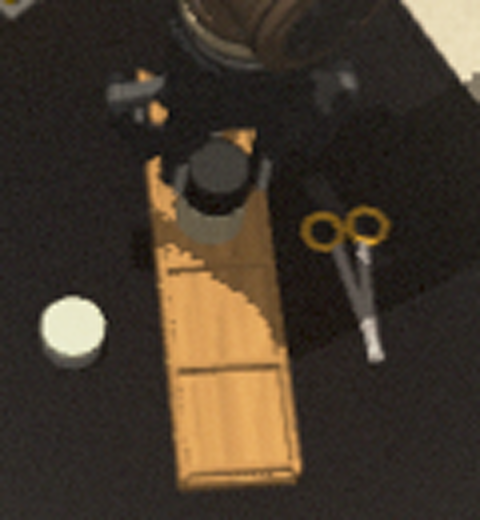

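The jar (215,190) is upright over the second compartment from the right. Setting it down by feel.

Request:
send_rows --plan '[[[0, 0.012, 0], [0, 0, 0]], [[0, 0.012, 0], [0, 0, 0]], [[0, 0.01, 0], [0, 0, 0]], [[0, 0.008, 0], [0, 0, 0]], [[0, 0, 0], [0, 0, 0]], [[0, 0, 0], [0, 0, 0]]]'

```text
time: 24.45
eef_pos: [0.5035, 0.1371, 0.0433]
tcp_rot: [-0.38, 0.596, -0.596, 0.38]
contact_force: [-1.5, -0.7, 5.4]
opening: 0.449
```

Request:
send_rows --plan '[[[0, 0, 0], [0, 0, 0]], [[0, 0, 0], [0, 0, 0]], [[0, 0, 0], [0, 0, 0]], [[0, 0, 0], [0, 0, 0]], [[0, 0, 0], [0, 0, 0]], [[0, 0, 0], [0, 0, 0]], [[0, 0, 0], [0, 0, 0]], [[0, 0, 0], [0, 0, 0]]]' --gripper 0

```text
time: 25.25
eef_pos: [0.5033, 0.137, 0.0426]
tcp_rot: [0.38, -0.596, 0.596, -0.38]
contact_force: [-0.2, 0.6, 0.6]
opening: 0.997
```

Request:
send_rows --plan '[[[0, -0.1, 0], [0, 0, 0]], [[0, -0.2, 0], [0, 0, 0]], [[0, -0.25, 0], [0, 0, 0]], [[0, -0.25, 0], [0, 0, 0]], [[0, -0.2, 0], [0, -0.02, 0]], [[0, -0.12, 0], [0, -0.02, 0]], [[0, 0, 0], [0, -0.02, 0]], [[0, 0, 0], [0, -0.02, 0]], [[0, 0, 0], [0, -0.02, 0]], [[0, 0, 0], [0, -0.01, 0]], [[0, 0, 0], [0, 0, 0]]]'

```text
time: 26.35
eef_pos: [0.5034, 0.137, 0.178]
tcp_rot: [-0.559, 0.432, -0.432, 0.56]
contact_force: [0.2, 0.4, -0.4]
opening: 1.0
```

```bash
python3 -c "
from plant import *; from h import *
delta(get_state(),spot(OLD,-.031),.178,OLD[2])"
```

```text
pos [0.5034 0.137  0.178 ] t 26.35 open 1.0 F [ 0.2  0.4 -0.4] down [ 0.001  0.    -1.   ]
shift [ 2.83   0.    -0.387] turn_y -0.0
```

Request:
send_rows --plan '[[[0.15, 0, -0.02], [0, 0, 0]], [[0.3, 0, -0.04], [0, 0, 0]], [[0.38, 0, -0.05], [0, 0, 0]], [[0.38, 0, -0.05], [0, 0, 0]], [[0.38, 0, -0.05], [0, 0, 0]], [[0.38, 0, -0.05], [0, 0, 0]], [[0.36, 0, -0.05], [0, 0, 0]], [[0.28, 0, -0.04], [0, 0, 0]], [[0.15, 0, -0.02], [0, 0, 0]], [[0.07, 0, -0.01], [0, 0, 0]], [[0, 0, 0], [0, 0, 0]], [[0, 0, 0], [0, 0, 0]]]'

```text
time: 27.55
eef_pos: [0.545, -0.2017, 0.1769]
tcp_rot: [-0.56, 0.432, -0.432, 0.56]
contact_force: [-0.2, -0.3, 1.0]
opening: 0.998
```

```bash
python3 - <<'E'
from plant import *; from h import *
s=get_state(); delta(s,spot(OLD,-.031),.0625,OLD[2])
b=read_camera("scene")["img"][140:365,220:420]; a=read_camera("wrist")["img"]
cv2.imwrite("pics/d1.png",np.hstack([cv2.resize(b,(350,390),interpolation=2),cv2.resize(a[160:480,120:520],(450,390))]))
E
```

```text
pos [ 0.545  -0.2017  0.1769] t 27.55 open 0.998 F [-0.2 -0.3  1. ] down [-0.     0.001 -1.   ]
shift [ 0.012  0.953 -0.008] turn_y 0.0001
```

View pics/d1.png

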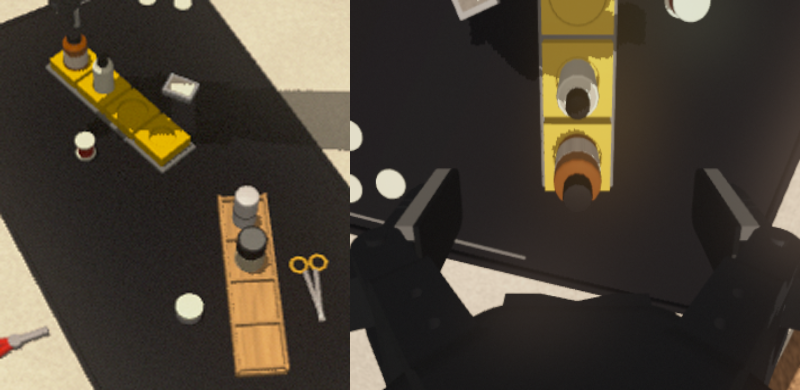

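Stick and jar both stand upright in the right-hand two compartments, and the dropper is centred in the wrist view. Picking up the dropper.

Request:
send_rows --plan '[[[0.012, 0.08, 0], [0, 0, 0]], [[0, 0.15, 0], [0, 0, 0]], [[0, 0.2, 0], [0, 0, 0]], [[0, 0.2, 0], [0, 0, 0]], [[0, 0.15, 0], [0, 0, 0]], [[0, 0.1, 0], [0, 0, 0]], [[0, 0.07, 0], [0, 0, 0]], [[0, 0, 0], [0, 0, 0]], [[0, 0, 0], [0, 0, 0]]]'

```text
time: 28.55
eef_pos: [0.5459, -0.2046, 0.0636]
tcp_rot: [-0.56, 0.432, -0.432, 0.56]
contact_force: [0.8, -0.3, -1.0]
opening: 0.995
```

Request:
send_rows --plan '[[[0, 0, 0], [0, 0, 0]], [[0, 0, 0], [0, 0, 0]], [[0, 0, 0], [0, 0, 0]], [[0, 0, 0], [0, 0, 0]], [[0, 0, 0], [0, 0, 0]], [[0, 0, 0], [0, 0, 0]], [[0, 0, 0], [0, 0, 0]], [[0, 0, 0], [0, 0, 0]], [[0, 0, 0], [0, 0, 0]], [[0, 0, 0], [0, 0, 0]]]' --gripper 0.85 --grip_force 35

```text
time: 29.55
eef_pos: [0.5457, -0.2046, 0.0633]
tcp_rot: [-0.56, 0.432, -0.432, 0.56]
contact_force: [-0.2, -0.1, 2.7]
opening: 0.172
```

The jaws stopped at 0.172 (15 mm), so they're on the 16 mm nozzle and not the 30 mm body. Together with the jar, that suggests the fingertips sit about 20 mm higher than the stated frame says. I'll release, and check the fingertips in the wrist picture taken with the jaws shut.

Request:
send_rows --plan '[[[0, 0, 0], [0, 0, 0]], [[0, 0, 0], [0, 0, 0]], [[0, 0, 0], [0, 0, 0]], [[0, 0, 0], [0, 0, 0]], [[0, 0, 0], [0, 0, 0]]]' --gripper 0.4

```text
time: 30.05
eef_pos: [0.5454, -0.2044, 0.0629]
tcp_rot: [0.56, -0.432, 0.432, -0.56]
contact_force: [-0.4, 0.3, -0.1]
opening: 0.599
```

```bash
python3 - <<'E'
from plant import *; import plant; from h import *
print("tips",tips_ahead() if callable(tips_ahead) else tips_ahead)
c=read_camera("wrist"); print(c["fx"],c["cy"]); V=np.linalg.inv(c["mount"]); K=np.array([[c["fx"],0,c["cx"]],[0,c["fy"],c["cy"]],[0,0,1]])
for y in(.014,0,-.01,-.02,-.03):
    print(y,[cv2.projectPoints(np.array([[x,y,0.]]),cv2.Rodrigues(V[:3,:3])[0],V[:3,3],K,np.float64(c["D"]))[0].ravel().round(0) for x in(-.011,.011)])
a=cv2.imread("pics/j2.png")[200:300,520:680]
b=read_camera("scene")["img"][130:230,230:350]
cv2.imwrite("pics/tip.png",np.hstack([cv2.resize(a,(400,250),interpolation=2),cv2.resize(c["img"][220:420,160:480],(400,250)),]))
E
```

```text
tips 0.014
349.1539784070468 241.87124603562447
0.014 [array([323., 258.]), array([323., 297.])]
0 [array([323., 268.]), array([323., 308.])]
-0.01 [array([323., 275.]), array([323., 318.])]
-0.02 [array([323., 283.]), array([323., 328.])]
-0.03 [array([324., 293.]), array([324., 340.])]
```

View pics/tip.png

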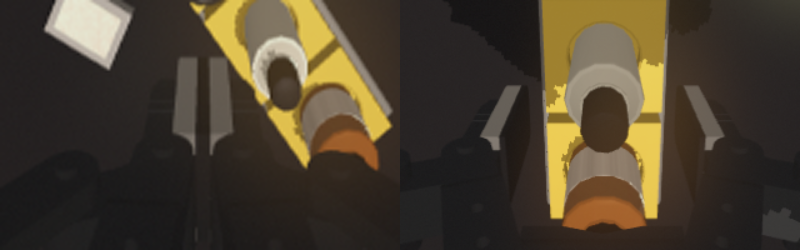

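The shut fingertips in the left crop span rows 285 to 324 in the full image. The projection puts that at tool y = -0.020, so the tips are really about 20 mm behind the reported TCP, not 14 mm ahead. That agrees with all three contacts. I'll go 22 mm lower, slowly and watching the force, then close.

Request:
send_rows --plan '[[[-0.01, 0.03, -0.005], [0, 0, 0]], [[0, 0.04, 0], [0, 0, 0]], [[0, 0.04, 0], [0, 0, 0]], [[0, 0.02, 0], [0, 0, 0]], [[0, 0, 0], [0, 0, 0]]]'

```text
time: 30.65
eef_pos: [0.5441, -0.2032, 0.0466]
tcp_rot: [0.56, -0.433, 0.432, -0.56]
contact_force: [-0.6, -0.8, -0.2]
opening: 0.599
```

Request:
send_rows --plan '[[[0, 0.02, 0], [0, 0, 0]], [[0, 0.02, 0], [0, 0, 0]], [[0, 0.02, 0], [0, 0, 0]], [[0, 0, 0], [0, 0, 0]]]'

```text
time: 31.05
eef_pos: [0.5443, -0.2033, 0.0398]
tcp_rot: [0.56, -0.432, 0.432, -0.56]
contact_force: [0.1, -0.4, 0.2]
opening: 0.599
```

Request:
send_rows --plan '[[[0, 0, 0], [0, 0, 0]], [[0, 0, 0], [0, 0, 0]], [[0, 0, 0], [0, 0, 0]], [[0, 0, 0], [0, 0, 0]], [[0, 0, 0], [0, 0, 0]], [[0, 0, 0], [0, 0, 0]], [[0, 0, 0], [0, 0, 0]], [[0, 0, 0], [0, 0, 0]]]' --gripper 0.85 --grip_force 30

```text
time: 31.85
eef_pos: [0.5448, -0.2036, 0.0404]
tcp_rot: [-0.56, 0.432, -0.432, 0.56]
contact_force: [-0.0, -0.7, 1.5]
opening: 0.338
```

Now 0.338 (29 mm), which is the 30 mm body. Lifting.

Request:
send_rows --plan '[[[0, 0, 0], [0, 0, 0]], [[0, 0, 0], [0, 0, 0]], [[0, -0.05, 0], [0, 0, 0]], [[0, -0.08, 0], [0, 0, 0]], [[0, -0.12, 0], [0, 0, 0]], [[0, -0.15, 0], [0, 0, 0]], [[0, -0.15, 0], [0, 0.01, 0]], [[0, -0.15, 0], [0, 0.02, 0]], [[0, -0.15, 0], [0, 0.02, 0]], [[0, -0.1, 0], [0, 0.02, 0]], [[0, -0.05, 0], [0, 0.02, 0]], [[0, 0, 0], [0, 0.02, 0]]]' --gripper 1 --grip_force 35

```text
time: 33.05
eef_pos: [0.5456, -0.204, 0.1634]
tcp_rot: [0.378, -0.596, 0.599, -0.379]
contact_force: [0.1, -0.5, -1.4]
opening: 0.337
```

```bash
python3 -c "
from plant import *; from h import *
delta(get_state(),spot(NEW,.031),.16,NEW[2])"
```

```text
pos [ 0.5456 -0.204   0.1634] t 33.05 open 0.337 F [ 0.1 -0.5 -1.4] down [ 0.004 -0.002 -1.   ]
shift [-2.937  0.02  -1.531] turn_y -0.0009
```

Request:
send_rows --plan '[[[-0.12, 0, -0.063], [0, 0, 0]], [[-0.22, 0, -0.115], [0, 0, 0]], [[-0.32, 0, -0.167], [0, 0, 0]], [[-0.34, 0, -0.177], [0, 0, 0]], [[-0.34, 0, -0.177], [0, 0, 0]], [[-0.34, 0, -0.177], [0, 0, 0]], [[-0.34, 0, -0.177], [0, 0, 0]], [[-0.33, 0, -0.172], [0, 0, 0]], [[-0.27, 0, -0.141], [0, 0, 0]], [[-0.2, 0, -0.104], [0, 0, 0]], [[-0.117, 0, -0.061], [0, 0, 0]], [[0, 0, 0], [0, 0, 0]]]'

```text
time: 34.25
eef_pos: [0.5258, 0.1955, 0.1604]
tcp_rot: [-0.382, 0.595, -0.595, 0.382]
contact_force: [0.3, 0.2, -0.1]
opening: 0.336
```

Request:
send_rows --plan '[[[0, 0, 0], [0, 0, 0]], [[0, 0, 0], [0, 0, 0]]]'

```text
time: 34.45
eef_pos: [0.5267, 0.1924, 0.1602]
tcp_rot: [0.38, -0.596, 0.596, -0.38]
contact_force: [0.7, 0.4, -0.6]
opening: 0.332
```

```bash
python3 -c "
from plant import *; from h import *
delta(get_state(),spot(NEW,.031),.0345,NEW[2])"
```

```text
pos [0.5267 0.1924 0.1602] t 34.45 open 0.332 F [ 0.7  0.4 -0.6] down [-0. -0. -1.]
shift [-0.016  1.047  0.019] turn_y -0.0002
```

Request:
send_rows --plan '[[[-0.016, 0.08, 0.019], [0, 0, 0]], [[0, 0.15, 0], [0, 0, 0]], [[0, 0.18, 0], [0, 0, 0]], [[0, 0.18, 0], [0, 0, 0]], [[0, 0.15, 0], [0, 0, 0]], [[0, 0.1, 0], [0, 0, 0]], [[0, 0.08, 0], [0, 0, 0]], [[0, 0.05, 0], [0, 0, 0]], [[0, 0.03, 0], [0, 0, 0]], [[0, 0, 0], [0, 0, 0]], [[0, 0, 0], [0, 0, 0]]]'

```text
time: 35.55
eef_pos: [0.53, 0.1945, 0.0409]
tcp_rot: [0.38, -0.596, 0.596, -0.381]
contact_force: [0.2, 0.7, -0.1]
opening: 0.335
```

Request:
send_rows --plan '[[[0, 0.01, 0], [0, 0, 0]], [[0, 0.01, 0], [0, 0, 0]], [[0, 0.01, 0], [0, 0, 0]], [[0, 0, 0], [0, 0, 0]], [[0, 0, 0], [0, 0, 0]]]'

```text
time: 36.05
eef_pos: [0.5294, 0.1943, 0.0366]
tcp_rot: [-0.38, 0.596, -0.596, 0.38]
contact_force: [0.1, -1.0, -0.2]
opening: 0.332
```

Request:
send_rows --plan '[[[0, 0.01, 0], [0, 0, 0]], [[0, 0.008, 0], [0, 0, 0]], [[0, 0.006, 0], [0, 0, 0]], [[0, 0, 0], [0, 0, 0]], [[0, 0, 0], [0, 0, 0]]]'

```text
time: 36.55
eef_pos: [0.5297, 0.1945, 0.0343]
tcp_rot: [-0.38, 0.596, -0.596, 0.38]
contact_force: [-0.9, 0.7, 4.9]
opening: 0.335
```

Contact at the expected height. Releasing and rising, then heading for the amber.

Request:
send_rows --plan '[[[0, 0, 0], [0, 0, 0]], [[0, 0, 0], [0, 0, 0]], [[0, 0, 0], [0, 0, 0]], [[0, 0, 0], [0, 0, 0]], [[0, 0, 0], [0, 0, 0]], [[0, 0, 0], [0, 0, 0]], [[0, 0, 0], [0, 0, 0]], [[0, 0, 0], [0, 0, 0]]]' --gripper 0

```text
time: 37.35
eef_pos: [0.5295, 0.1943, 0.0337]
tcp_rot: [0.38, -0.596, 0.596, -0.38]
contact_force: [-0.3, -0.6, 0.6]
opening: 0.999
```

Request:
send_rows --plan '[[[0, -0.1, 0], [0, 0, 0]], [[0, -0.2, 0], [0, 0, 0]], [[0, -0.25, 0], [0, 0, 0]], [[0, -0.25, 0], [0, 0, 0]], [[0, -0.2, 0], [0, 0, 0]], [[0, -0.15, 0], [0, -0.02, 0]], [[0, 0, 0], [0, -0.02, 0]], [[0, 0, 0], [0, -0.02, 0]], [[0, 0, 0], [0, -0.02, 0]], [[0, 0, 0], [0, -0.02, 0]], [[0, 0, 0], [0, -0.01, 0]], [[0, 0, 0], [0, 0, 0]]]'

```text
time: 38.55
eef_pos: [0.5296, 0.1944, 0.1727]
tcp_rot: [-0.559, 0.432, -0.432, 0.56]
contact_force: [0.0, 1.0, 0.0]
opening: 0.998
```

```bash
python3 -c "
from plant import *; from h import *
delta(get_state(),spot(OLD,-.093),.172,OLD[2])"
```

```text
pos [0.5296 0.1944 0.1727] t 38.55 open 0.998 F [0. 1. 0.] down [ 0.001  0.    -1.   ]
shift [ 3.754  0.006 -0.72 ] turn_y -0.0
```

Request:
send_rows --plan '[[[0.2, 0, -0.038], [0, 0, 0]], [[0.36, 0, -0.069], [0, 0, 0]], [[0.39, 0, -0.075], [0, 0, 0]], [[0.39, 0, -0.075], [0, 0, 0]], [[0.39, 0, -0.075], [0, 0, 0]], [[0.39, 0, -0.075], [0, 0, 0]], [[0.39, 0, -0.075], [0, 0, 0]], [[0.39, 0, -0.075], [0, 0, 0]], [[0.36, 0, -0.069], [0, 0, 0]], [[0.25, 0, -0.048], [0, 0, 0]], [[0.15, 0, -0.028], [0, 0, 0]], [[0.094, 0, -0.018], [0, 0, 0]]]'

```text
time: 39.75
eef_pos: [0.5599, -0.2646, 0.172]
tcp_rot: [-0.559, 0.433, -0.433, 0.559]
contact_force: [0.0, 0.5, 0.0]
opening: 1.001
```

Request:
send_rows --plan '[[[0, 0, 0], [0, 0, 0]], [[0, 0, 0], [0, 0, 0]], [[0, 0, 0], [0, 0, 0]]]'

```text
time: 40.05
eef_pos: [0.56, -0.2618, 0.1717]
tcp_rot: [-0.56, 0.432, -0.432, 0.56]
contact_force: [-1.0, 0.8, 0.3]
opening: 0.997
```

```bash
python3 - <<'E'
from plant import *; from h import *
s=get_state(); delta(s,spot(OLD,-.093),.040,OLD[2])
b=read_camera("scene")["img"][140:365,220:420]; a=read_camera("wrist")["img"]
cv2.imwrite("pics/a1.png",np.hstack([cv2.resize(b,(350,390),interpolation=2),cv2.resize(a[160:480,120:520],(450,390))]))
E
```

```text
pos [ 0.56   -0.2618  0.1717] t 40.05 open 0.997 F [-1.   0.8  0.3] down [-0.     0.001 -1.   ]
shift [ 0.013  1.097 -0.002] turn_y 0.0002
```

View pics/a1.png

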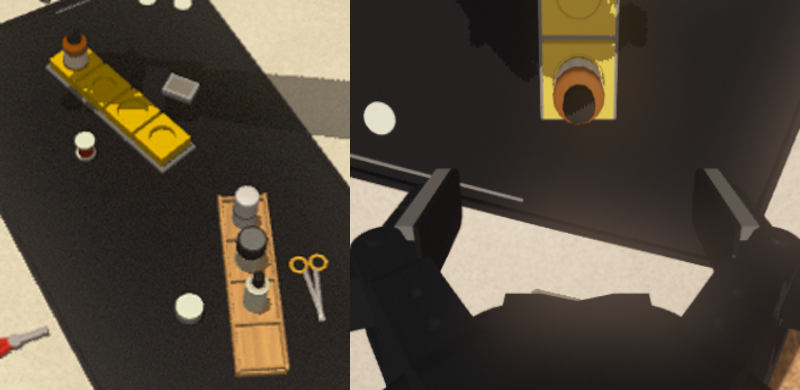

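Three bottles stand upright in the right order, and the amber is centred below at (578,95) in the right crop. Descending to TCP z of about 0.040 and gripping.

Request:
send_rows --plan '[[[0.012, 0.08, 0], [0, 0, 0]], [[0, 0.15, 0], [0, 0, 0]], [[0, 0.2, 0], [0, 0, 0]], [[0, 0.2, 0], [0, 0, 0]], [[0, 0.18, 0], [0, 0, 0]], [[0, 0.12, 0], [0, 0, 0]], [[0, 0.08, 0], [0, 0, 0]], [[0, 0.06, 0], [0, 0, 0]], [[0, 0.03, 0], [0, 0, 0]], [[0, 0, 0], [0, 0, 0]], [[0, 0, 0], [0, 0, 0]]]'

```text
time: 41.25
eef_pos: [0.5608, -0.2651, 0.0406]
tcp_rot: [-0.56, 0.432, -0.433, 0.56]
contact_force: [0.4, -0.0, 0.4]
opening: 0.998
```

Request:
send_rows --plan '[[[0, 0, 0], [0, 0, 0]], [[0, 0, 0], [0, 0, 0]], [[0, 0, 0], [0, 0, 0]], [[0, 0, 0], [0, 0, 0]], [[0, 0, 0], [0, 0, 0]], [[0, 0, 0], [0, 0, 0]], [[0, 0, 0], [0, 0, 0]], [[0, 0, 0], [0, 0, 0]], [[0, 0, 0], [0, 0, 0]], [[0, 0, 0], [0, 0, 0]]]' --gripper 1 --grip_force 40

```text
time: 42.25
eef_pos: [0.5606, -0.2649, 0.0402]
tcp_rot: [-0.56, 0.432, -0.432, 0.56]
contact_force: [0.2, -0.4, 4.2]
opening: 0.404
```

Request:
send_rows --plan '[[[0, -0.05, 0], [0, 0, 0]], [[0, -0.08, 0], [0, 0, 0]], [[0, -0.12, 0], [0, 0, 0]], [[0, -0.15, 0], [0, 0, 0]], [[0, -0.15, 0], [0, 0.01, 0]], [[0, -0.15, 0], [0, 0.02, 0]], [[0, -0.15, 0], [0, 0.02, 0]], [[0, -0.1, 0], [0, 0.02, 0]], [[0, -0.1, 0], [0, 0.02, 0]], [[0, 0, 0], [0, 0.02, 0]], [[0, 0, 0], [0, 0, 0]], [[0, 0, 0], [0, 0, 0]]]'

```text
time: 43.45
eef_pos: [0.5601, -0.2646, 0.166]
tcp_rot: [-0.381, 0.596, -0.596, 0.381]
contact_force: [0.8, 0.4, -0.1]
opening: 0.403
```

```bash
python3 -c "
from plant import *; from h import *
delta(get_state(),spot(NEW,.093),.165,NEW[2])"
```

```text
pos [ 0.5601 -0.2646  0.166 ] t 43.45 open 0.403 F [ 0.8  0.4 -0.1] down [-0.  0. -1.]
shift [-3.873  0.009 -1.829] turn_y 0.0004
```

Request:
send_rows --plan '[[[-0.15, 0, -0.071], [0, 0, 0]], [[-0.28, 0, -0.132], [0, 0, 0]], [[-0.35, 0, -0.165], [0, 0, 0]], [[-0.37, 0, -0.175], [0, 0, 0]], [[-0.37, 0, -0.175], [0, 0, 0]], [[-0.37, 0, -0.175], [0, 0, 0]], [[-0.37, 0, -0.175], [0, 0, 0]], [[-0.37, 0, -0.175], [0, 0, 0]], [[-0.37, 0, -0.175], [0, 0, 0]], [[-0.35, 0, -0.165], [0, 0, 0]], [[-0.3, 0, -0.142], [0, 0, 0]], [[-0.15, 0, -0.071], [0, 0, 0]]]'

```text
time: 44.65
eef_pos: [0.5552, 0.2437, 0.1654]
tcp_rot: [-0.382, 0.596, -0.595, 0.382]
contact_force: [-0.2, -0.6, -1.6]
opening: 0.406
```

Request:
send_rows --plan '[[[-0.073, 0, -0.033], [0, 0, 0]], [[0, 0, 0], [0, 0, 0]], [[0, 0, 0], [0, 0, 0]], [[0, 0, 0], [0, 0, 0]]]'

```text
time: 45.05
eef_pos: [0.5573, 0.248, 0.1656]
tcp_rot: [0.38, -0.596, 0.596, -0.38]
contact_force: [-0.1, -0.1, -0.4]
opening: 0.403
```

```bash
python3 -c "
from plant import *; from h import *
delta(get_state(),spot(NEW,.093),.0345,NEW[2])"
```

```text
pos [0.5573 0.248  0.1656] t 45.05 open 0.403 F [-0.1 -0.1 -0.4] down [-0. -0. -1.]
shift [-0.005  1.093 -0.016] turn_y -0.0002
```

Request:
send_rows --plan '[[[-0.005, 0.08, -0.016], [0, 0, 0]], [[0, 0.15, 0], [0, 0, 0]], [[0, 0.18, 0], [0, 0, 0]], [[0, 0.18, 0], [0, 0, 0]], [[0, 0.15, 0], [0, 0, 0]], [[0, 0.12, 0], [0, 0, 0]], [[0, 0.09, 0], [0, 0, 0]], [[0, 0.06, 0], [0, 0, 0]], [[0, 0.03, 0], [0, 0, 0]], [[0, 0.01, 0], [0, 0, 0]], [[0, 0, 0], [0, 0, 0]], [[0, 0, 0], [0, 0, 0]]]'

```text
time: 46.25
eef_pos: [0.5563, 0.2508, 0.0406]
tcp_rot: [0.38, -0.596, 0.596, -0.381]
contact_force: [0.7, -0.4, -1.1]
opening: 0.4
```

Request:
send_rows --plan '[[[0, 0.01, 0], [0, 0, 0]], [[0, 0.01, 0], [0, 0, 0]], [[0, 0.006, 0], [0, 0, 0]], [[0, 0, 0], [0, 0, 0]], [[0, 0, 0], [0, 0, 0]]]'

```text
time: 46.75
eef_pos: [0.5557, 0.2506, 0.0366]
tcp_rot: [-0.38, 0.596, -0.596, 0.38]
contact_force: [0.1, 0.6, -0.7]
opening: 0.404
```

Request:
send_rows --plan '[[[0, 0.01, 0], [0, 0, 0]], [[0, 0.008, 0], [0, 0, 0]], [[0, 0.005, 0], [0, 0, 0]], [[0, 0, 0], [0, 0, 0]], [[0, 0, 0], [0, 0, 0]]]'

```text
time: 47.25
eef_pos: [0.5559, 0.2507, 0.0343]
tcp_rot: [-0.38, 0.596, -0.596, 0.38]
contact_force: [-1.1, -0.8, 1.9]
opening: 0.399
```

Touching the floor at the expected height. Release and rise.

Request:
send_rows --plan '[[[0, 0.003, 0], [0, 0, 0]], [[0, 0, 0], [0, 0, 0]], [[0, 0, 0], [0, 0, 0]], [[0, 0, 0], [0, 0, 0]], [[0, 0, 0], [0, 0, 0]], [[0, 0, 0], [0, 0, 0]], [[0, 0, 0], [0, 0, 0]], [[0, 0, 0], [0, 0, 0]]]' --gripper 0

```text
time: 48.05
eef_pos: [0.5557, 0.2506, 0.0335]
tcp_rot: [0.38, -0.596, 0.596, -0.38]
contact_force: [-0.0, -0.5, -0.3]
opening: 0.998
```

Request:
send_rows --plan '[[[0, -0.1, 0], [0, 0, 0]], [[0, -0.2, 0], [0, 0, 0]], [[0, -0.25, 0], [0, 0, 0]], [[0, -0.25, 0], [0, 0, 0]], [[0, -0.25, 0], [0, 0, 0]], [[-0.2, -0.15, 0], [0, 0, 0]], [[-0.35, -0.1, 0], [0, 0, 0]], [[-0.35, 0, 0], [0, 0, 0]], [[-0.35, 0, 0], [0, 0, 0]], [[-0.2, 0, 0], [0, 0, 0]], [[0, 0, 0], [0, 0, 0]], [[0, 0, 0], [0, 0, 0]]]'

```text
time: 49.25
eef_pos: [0.6289, 0.4085, 0.1897]
tcp_rot: [0.381, -0.596, 0.596, -0.38]
contact_force: [-0.1, -0.3, -0.5]
opening: 0.995
```

```bash
python3 - <<'E'
from plant import *; from h import *
s=get_state(); print(s["eef_pos"],s["time"],s["contact_force"])
b=read_camera("scene")["img"][235:365,310:430]; a=read_camera("top")["img"][200:310,150:310]
cv2.imwrite("pics/f1.png",np.hstack([cv2.resize(b,(360,390),interpolation=2),cv2.resize(a,(430,390),interpolation=2)]))
E
```

```text
[0.62890703 0.40850082 0.18974925] 49.25 [-0.07502675 -0.34783064 -0.50474055]
```

View pics/f1.png

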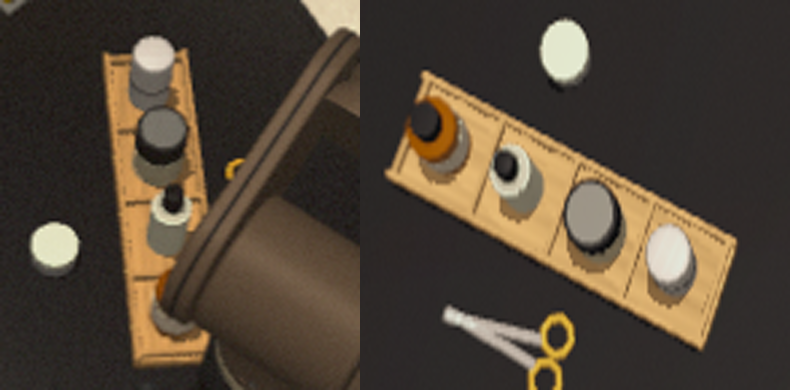

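The top view (right) shows all four bottles upright, one to a compartment. From left to right they are amber (435,130), dropper (512,175), jar (595,215) and stick (670,255), which is the reverse of the old order. The arm is clear.

```bash
python3 -c "
from plant import *
print(sign_off())"
```

```text
the job is handed in; nothing more can be done
None
```

All four bottles are standing in the wooden rack in reverse order: amber, dropper, jar, stick from left to right as seen from the robot. I handed the job in at about 49 s, against the 99 s limit.

- **Last checks:** The final top view shows each bottle upright in its own compartment and the arm clear. The final scene view agrees for the stick, jar and dropper, but the arm partly hid the amber in it. Each bottle was lowered until a light touch on the floor (about 2 to 5 N), then released. I did not compare two late pictures to confirm they were still.
- **What disagreed:** The stated fingertip position was wrong. The wrist view and the contacts put the tips about 20 mm behind the reported TCP, not 14 mm ahead.
- **Failed grasps:** Because of that, the first two tries on the jar closed on nothing and the first on the dropper caught its nozzle. I regripped both lower. The stick was held only near its top, but went in cleanly. No bottle toppled.

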